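Click the battery tester's wheel round one step and press its test button

ROBOT

A 6-joint arm with a two-finger parallel gripper is mounted at the origin on the work surface. World frame = base frame: x ahead of the robot, y to its left, z up, the work surface at z = 0. Lengths are in m, angles in rad, forces in N, time in s.
With the tool pointing down it reaches from about 0.35 to 0.775 m from the base axis. Payload 5.5 kg.
Tool frame: the origin (TCP) lies between the finger pads; the fingertips stand 17 mm ahead of it and the grasp point (between the pads) lies 2 mm behind it (env.finger_overhang is the distance from the TCP to the fingertips, in m); z points along the fingers, y is the line along which they close (so a half turn about z gives the same grasp; the last joint's range is limited). The gripper opens to 85 mm and grips with 20 to 120 N. Pads are 22 mm wide; open, the fingers measure 114 mm over their backs; the gripper's body (76 mm by 85 mm) begins 54 mm behind the grasp point. The pads swing forward as they close: fully open they stand 13 mm farther back than shut.
Start: joints at [-1.34, 0.313, 0.046, 1.304, 0, 1.431], TCP at [0.208, -0.536, 0.248] pointing down, gripper open.
Joint ranges: [-2.76, 2.76], [-0.86, 1.69], [-1.03, 1.26], [-2.2, 2.34], [-1.47, 1.5], [-3.14, 3.14]. Speed limits (rad/s): [2.57, 2.57, 3.14, 3.14, 3.14, 3.14].

INTERFACE

Orientations are given as a unit quaternion [w, x, y, z].
In Python, from workcell import env gives the robot as it stands. The module is installed in compiled form; this text tells all that it offers.
- The arm moves only by the shell command python3 -m pendant 'ROWS' [FORCE]. ROWS is JSON, a list of rows, each a list of 5 numbers: the gripper's target within -1 to 1 (fully open at 1, half-way at 0, shut at -1), then the shift along the tool's x, y, z in m, then the turn about the tool's z in rad. A call has 1 to 8 rows; each row shifts and turns the commanded pose from where the row before left it, along the tool's axes as they then stand; what a row does not reach is not made up. A row lasts 1/8 s, in which the tool goes at most 62.5 mm and 10.7 degrees, less where a joint would pass 70% of its speed; a pose out of reach is approached as far as the arm can. A call with a gripper value outside its range is refused whole. The fingers move at their own pace and stop on an object; FORCE is the grip in N (left out, the last holds). Time passes only in rows, so rows that do not move let the fingers close. It gives the time, the measured TCP pose, the force, the opening and the grip force at its end, in the units of the state.
- env.get_state(): the state, without advancing time (a new reading comes with each control period).
- env.read_camera(name): name is "side" or "top" or "wrist"; returns the picture (400x640x3 uint8, red, green, blue); there is no depth.
- env.calibration(name): a dict with "K" (3x3 intrinsics, pixels), "T" (4x4, takes a point from camera to world coordinates); the wrist camera has in their place "tool_from_camera" (4x4, takes a point from camera to tool coordinates, whose origin is the TCP and whose axes are the flange's). Camera axes: x right, y down, z forward; pixel columns grow to the right and rows downward; lengths in m; the calibration is good to about 2 mm. A picture is of the moment at which its call begins: read the wrist's pose just before it. calibration takes no time and is no camera call.
- env.hand_in(): hands the job in; it is judged then, once.
Trained networks look in the newest picture that a camera, given by its name, has taken for a name from the list of things; names that differ only in an ending like _2 or _b are one class to them, and where a whole thing is asked for, a point or a joint stands for the part that bears it (a point fixed in the world has none). Each returns a list of dicts, best first, with "score" (0 to 1); they miss things now and then, are a little off and sometimes report something else, mostly with a low value. They report only what shows in the picture. A call takes as long as a camera call. They do not tell look-alikes from the thing itself.
- env.recognise(camera, label): "centre" ([column, row] in pixels, amid what is visible of it).
The state is a dict: "clock": time; "joint_pos": joint angles; "qvel": joint speeds; "tau": joint torques, N m; "tcp_pos": TCP position; "orientation": TCP orientation; "wrist_force": force on the tool from outside, world axes, zero at the start; "ft_torque": the same for the moment, N m; "finger_gap": finger opening in m; "grip_force": force on a finger pad.
Only numpy, scipy, OpenCV 4.12 (cv2) and the standard library are available. Lean on these libraries where they do the work, as an engineer would, in place of code of your own. Each camera call takes 0.05 s, during which the arm holds its last target. There are 200 camera calls.

TASK

Set the white battery tester and take a reading: with a fingertip, gently roll its knurled wheel exactly one click towards the push button at the other end of the tester, so that it rests in the next position. Then press that push button fully down with a fingertip and let it come up again. Do not pick up or shift anything: the cell stays in the tester and everything else stays where it stands.

Things in the scene. Friction and masses are not known exactly. Their poses are not given: they have to be found in the camera images.
- tester: white plastic battery tester, a flat case fixed to the shelf, 140 (its x) by 200 (its y) by 45 mm high. Origin: centre of its underside; z up. On top: a knurled wheel near the +y end, a flat meter in the middle, a push button near the -y end, and along the -x edge a trough with a battery cell lying in it, whose top is 7 mm above the case's top.
- wheel_crown (a point): highest point of the knurled wheel, 60 mm in diameter, 18 mm wide, standing 21 mm up through a slot in the tester's top, at x +22, y +62, z 66 mm in the tester's frame; axle level, along the tester's x. The point does not turn with the wheel. A metal bar across the rim is about on top at the start; ticks on the case beside the wheel show where it rests at each click.
- wheel (a joint): wheel angle, rad; grows as its top rolls towards the button (the tester's -y). Turned by friction under a fingertip pressed on its top. Rests in clicks at -0.5, 0, 0.5, 1.0; starts in the one at 0. A click is 15 mm along the rim; past half-way (0.25) a spring draws it into the next. Takes up to about 1.2 N along the rim.
- axle (a joint): how far the wheel, with its sprung axle, is pressed down, m: 0 up, 0.006 at the stop. It gives from about 2 N on, 1 N more for each mm.
- test_button_top (a point): centre of the top of the round push button, 26 mm in diameter, on the tester's top at x +22, y -70 mm in the tester's frame; pressed straight down. This point goes down with it.
- test_button (a joint): how far the push button is pressed, m: 0 up, 0.006 fully down, which takes about 4 N; it springs back.
- cell_in: battery cell, 18 mm in diameter and 65 mm long, lying loose in the tester's trough along the tester's y. Origin at the middle of its underside. To be left alone.
- cell_out: battery cell, 18 mm in diameter and 65 mm tall, standing on the shelf beyond the button end of the tester. Origin at the centre of its foot. To be left alone.
- saucer: white ceramic saucer, 120 mm in diameter, 20 mm high. Origin at the centre of its underside. To be left alone.
- torch: yellow torch lying on the shelf, 140 mm long, up to 44 mm thick. Origin under its middle, x along it. To be left alone.
- trinket_box: wooden trinket box, 38 by 56 by 24 mm, behind the tester. Origin at the centre of its underside. To be left alone.
- jar: glass jar, 52 mm in diameter, 70 mm high, behind the tester. Origin at the centre of its underside. To be left alone.
Not all that is in view belongs to the job. Several things have the shape of the tester; the one meant has the colours described above.

How it is judged:
By the outcome, as a careful person would: the job done as asked, in the order asked, and still so for the second after the job is handed in, with the robot touching nothing.
It also fails if it takes over 42 s, if anything falls off the work surface, if the arm or the gripper's body presses on something with over 40 N, if the wrist force passes 120 N, or if a joint passes its speed limit or range.

## Working session

There is one attempt and no reset: what is moved stays moved. The work goes in short steps, Python scripts to look and compute and a shell command to move; the robot and the scene stay as the last step left them, time stands still between calls to the robot, and variables do not carry over. Pictures are saved under pics/ and viewed, at most 10 in all, crops included, and the job is handed in when it is done.

```bash
mkdir -p pics; python3 - <<'E'
from workcell import env
import cv2,numpy as np
for c in ("top","side"):
    im=env.read_camera(c); cv2.imwrite(f"pics/{c}0.png",im[:,:,::-1])
    for l in ("tester","wheel_crown","test_button_top","cell_in"):
        print(c,l,[(np.round(d["centre"]).tolist(),round(d["score"],2)) for d in env.recognise(c,l)])
    k=env.calibration(c);print(np.round(k["T"],3).tolist(),k["K"].tolist())
s=env.get_state();print(s["clock"],s["tcp_pos"],s["orientation"],s["wrist_force"],s["finger_gap"],env.finger_overhang)
E
```

```text
top tester [([162.0, 168.0], 0.86), ([347.0, 179.0], 0.83), ([469.0, 284.0], 0.66)]
top wheel_crown [([132.0, 169.0], 0.83), ([448.0, 290.0], 0.69), ([214.0, 299.0], 0.65)]
top test_button_top [([377.0, 166.0], 0.62), ([263.0, 274.0], 0.47), ([185.0, 153.0], 0.4)]
top cell_in [([353.0, 202.0], 0.76)]
[[0.027, -0.997, 0.069, 0.428], [-1.0, -0.026, 0.016, 0.095], [-0.014, -0.07, -0.997, 1.227], [0.0, 0.0, 0.0, 1.0]] [[500.42581948655555, 0.0, 314.8642244688562], [0.0, 500.42581948655555, 204.13051695653797], [0.0, 0.0, 1.0]]
side tester [([365.0, 265.0], 0.97), ([325.0, 188.0], 0.7), ([414.0, 162.0], 0.68), ([221.0, 271.0], 0.57), ([325.0, 165.0], 0.53)]
side wheel_crown [([207.0, 282.0], 0.68), ([353.0, 274.0], 0.56)]
side test_button_top [([291.0, 166.0], 0.45), ([353.0, 240.0], 0.43), ([325.0, 165.0], 0.38)]
side cell_in [([341.0, 184.0], 0.42)]
[[-0.825, -0.374, 0.425, -0.057], [-0.566, 0.535, -0.627, 0.945], [0.007, -0.757, -0.653, 0.929], [0.0, 0.0, 0.0, 1.0]] [[426.2905937693286, 0.0, 327.44875070699663], [0.0, 426.2905937693286, 197.61052381314434], [0.0, 0.0, 1.0]]
0.5 [ 0.20836259 -0.5359457   0.24830732] [ 3.34391267e-05  9.82861633e-01  1.84344809e-01 -3.19774742e-06] [-0.43898226  0.22617195  0.78029729] 0.0855826845818067 0.017
```

View pics/top0.png

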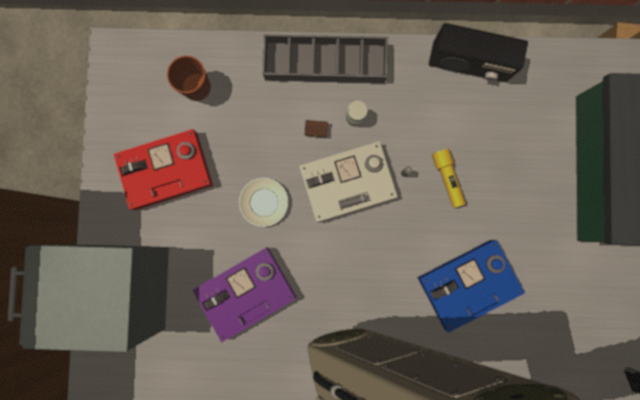

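View pics/side0.png

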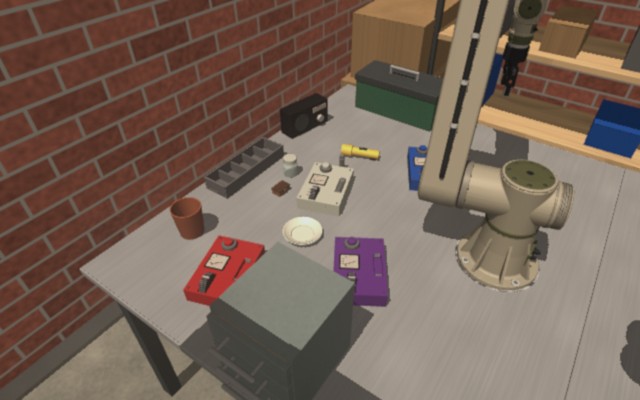

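Candidates in the top picture are white (349,182), red (162,168), purple (246,295) and blue (470,284). Only the one at (349,182) is white and holds a cell. Its wheel is at about (320,180) and its button at about (374,163). I'll confirm this in an enlarged crop.

```bash
cat > h.py <<'E'
import numpy as np,cv2
from workcell import env
def ray(c,u,v,z):
    k=env.calibration(c);T=np.array(k["T"])
    d=T[:3,:3]@np.linalg.solve(k["K"],[u,v,1]);o=T[:3,3]
    return o+d*(z-o[2])/d[2]
E
python3 - <<'E'
from h import *
im=cv2.imread("pics/top0.png")[130:235,285:425]
cv2.imwrite("pics/crop.png",cv2.resize(im,None,fx=5.5,fy=5.5,interpolation=cv2.INTER_CUBIC))
w=ray("top",319,180,.066);b=ray("top",374,163,.05);print(w,b,np.linalg.norm((w-b)[:2]),np.degrees(np.arctan2(*(b-w)[:2])))
E
```

```text
[0.56551023 0.1052944  0.066     ] [ 0.61114449 -0.02372228  0.05      ] 0.13684951999099088 160.52089483061673
```

View pics/crop.png

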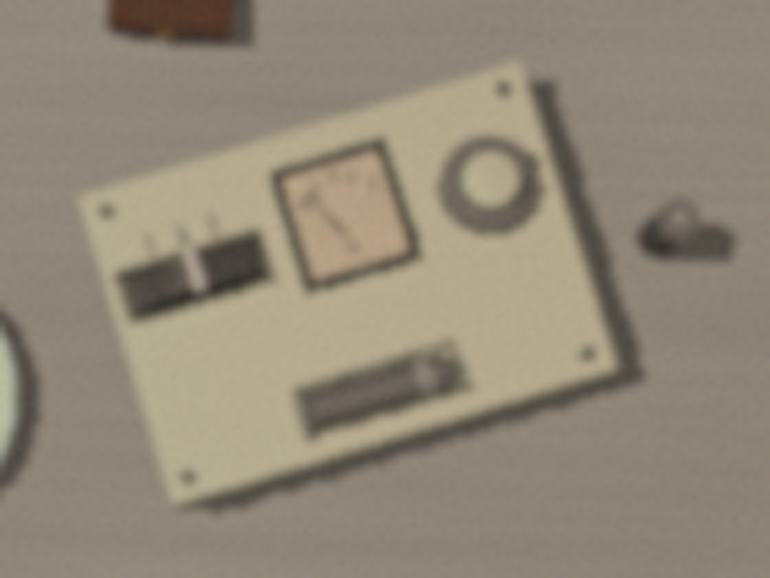

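The crop confirms it: a white case with the bar on top of the wheel at crop (195,272), the meter, the button at (490,185), and a cell in the trough on the robot's side. Next I'll fit its pose from the four case corners.

```bash
cat >> h.py <<'E'
def fit(P,Q): # 2D rigid P->Q
    P,Q=np.array(P),np.array(Q);p,q=P.mean(0),Q.mean(0);a,b=P-p,Q-q
    th=np.arctan2((a[:,0]*b[:,1]-a[:,1]*b[:,0]).sum(),(a*b).sum())
    R=np.array([[np.cos(th),-np.sin(th)],[np.sin(th),np.cos(th)]]);t=q-R@p
    return R,t,th,np.linalg.norm(P@R.T+t-Q,axis=1)
def tooldelta(target,yaw):
    from scipy.spatial.transform import Rotation as Ro
    s=env.get_state();w,x,y,z=s["orientation"];R=Ro.from_quat([x,y,z,w]).as_matrix()
    cur=np.arctan2(R[1,0],R[0,0]);d=np.array(target)-s["tcp_pos"]
    print("tool shift mm",np.round(1000*R.T@d,1),"turn (tool z)",round(-(yaw-cur),4),"t",s["clock"],"F",np.round(s["wrist_force"],2))
E
python3 - <<'E'
from h import *
C=[(78,195),(520,62),(620,372),(175,505)];P=[(.07,.1),(.07,-.1),(-.07,-.1),(-.07,.1)]
Q=[ray("top",285+u/5.5,130+v/5.5,.045)[:2] for u,v in C]
R,t,th,e=fit(P,Q);print(t,np.degrees(th),e)
w=R@[.022,.062]+t;b=R@[.022,-.070]+t;print(w,b)
np.savez("pose.npz",R=R,t=t,th=th)
tooldelta([*w,.20],th)
E
```

```text
[0.5663428  0.03585572] 18.40907996457018 [0.00090386 0.00048347 0.0010224  0.00060968]
[0.56763741 0.10163052] [ 0.60932293 -0.02361451]
tool shift mm [ 565.9 -464.1   48.3] turn (tool z) 0.0495 t 0.5 F [-0.44  0.23  0.78]
```

```bash
python3 -m pendant '[[-1,0.04,-0.033,0,0.05],[-1,0.04,-0.033,0,0],[-1,0.04,-0.033,0,0],[-1,0.04,-0.033,0,0],[-1,0.04,-0.033,0,0],[-1,0.04,-0.033,0,0],[-1,0.04,-0.033,0,0],[-1,0.04,-0.033,0,0]]' 20; python3 -m pendant '[[-1,0.04,-0.033,0,0],[-1,0.04,-0.033,0,0],[-1,0.04,-0.033,0,0],[-1,0.04,-0.033,0,0],[-1,0.03,-0.033,0.02,0],[-1,0,0,0,0]]'
python3 - <<'E'
from h import *
p=np.load("pose.npz");w=p["R"]@[.022,.062]+p["t"];tooldelta([*w,.2],float(p["th"]))
cv2.imwrite("pics/wr1.png",env.read_camera("wrist")[:,:,::-1])
E
```

```text
clock: 1.5
tcp_pos: [0.4273, -0.1818, 0.2486]
orientation: [0.0, 0.987, 0.16, 0.0]
wrist_force: [0.6, -0.6, -0.3]
finger_gap: -0.0001
grip_force: 0.0
clock: 2.25
tcp_pos: [0.5548, 0.036, 0.2265]
orientation: [-0.0, 0.987, 0.162, -0.001]
wrist_force: [-0.5, -0.4, -1.1]
finger_gap: 0.0
grip_force: 0.0
tool shift mm [ 33.2 -58.   26.5] turn (tool z) 0.0039 t 2.25 F [-0.47 -0.35 -1.1 ]
```

View pics/wr1.png

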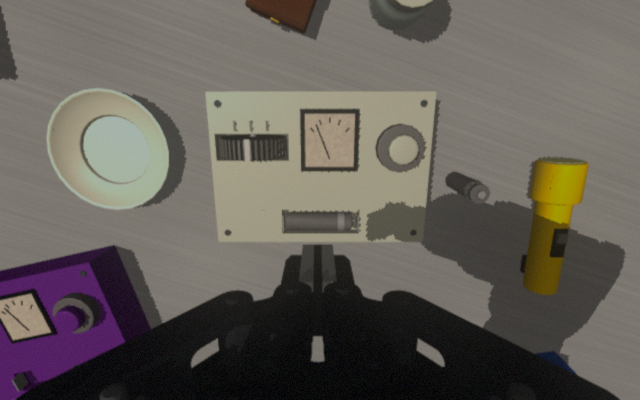

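The wrist view shows the white tester with corners at (206,93), (437,92), (427,243) and (218,243). The wheel bar is at (247,149), the button at (401,148) and the closed fingers near (318,250). I'll refine the pose from these.

```bash
cat >> h.py <<'E'
def wray(uv,z,s=None):
    from scipy.spatial.transform import Rotation as Ro
    s=s or env.get_state();w,x,y,q=s["orientation"];R=Ro.from_quat([x,y,q,w]).as_matrix()
    k=env.calibration("wrist");M=np.array(k["tool_from_camera"])
    d=R@M[:3,:3]@np.linalg.solve(k["K"],[*uv,1]);o=R@M[:3,3]+s["tcp_pos"]
    return o+d*(z-o[2])/d[2]
E
python3 - <<'E'
from h import *
C=[(206,93),(437,92),(427,243),(218,243)];P=[(.07,.1),(.07,-.1),(-.07,-.1),(-.07,.1)]
Q=[wray(c,.045)[:2] for c in C]
R,t,th,e=fit(P,Q);print(t,np.degrees(th),e)
inv=lambda q:(R.T@(np.array(q)[:2]-t)*1000).round(1)
print("bar",inv(wray((247,149),.066)),"button",inv(wray((401,148),.052)))
t0=np.load("pose.npz");print(t0["t"])
np.savez("pose2.npz",R=R,t=t,th=th)
w=R@[.022,.068]+t
tooldelta([*w,.095],th)
E
```

```text
[0.5665654  0.03472543] 18.81136378467004 [0.00071671 0.00025724 0.00309547 0.00220595]
bar [24.3 63.6] button [ 22.9 -69.9]
[0.5663428  0.03585572]
tool shift mm [ 33.4 -64.3 132.3] turn (tool z) -0.0047 t 2.3 F [ 0.21 -0.17  0.54]
```

```bash
python3 -m pendant '[[-1,0.017,-0.032,0.02,-0.005],[-1,0.017,-0.032,0.02,0],[-1,0,0,0.04,0],[-1,0,0,0.04,0],[-1,0,0,0.01,0],[-1,0,0,0,0]]'
python3 - <<'E'
from h import *
p=np.load("pose2.npz");w=p["R"]@[.022,.068]+p["t"];tooldelta([*w,.083],float(p["th"]))
cv2.imwrite("pics/wr2.png",env.read_camera("wrist")[:,:,::-1])
E
```

```text
clock: 3.05
tcp_pos: [0.5668, 0.1039, 0.0988]
orientation: [0.0, 0.987, 0.162, -0.0]
wrist_force: [0.4, -0.1, 0.5]
finger_gap: 0.0
grip_force: 0.0
tool shift mm [-0.5 -2.6 15.8] turn (tool z) -0.0038 t 3.05 F [ 0.38 -0.09  0.54]
```

View pics/wr2.png

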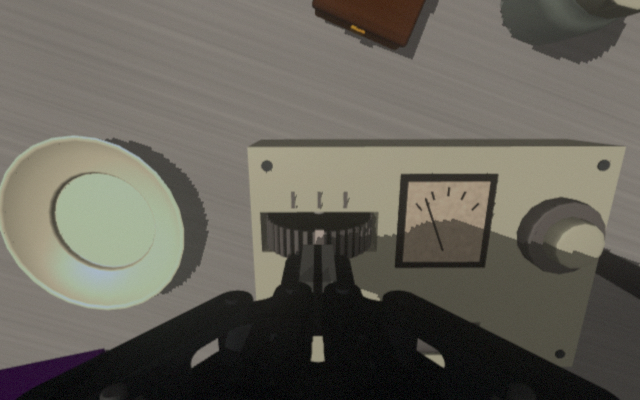

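The fingertips are over the wheel, with the bar at (319,236) under the middle tick and the button at (575,240). I'll descend gently.

```bash
python3 -m pendant '[[-1,0,-0.003,0.008,-0.004],[-1,0,0,0.006,0],[-1,0,0,0,0],[-1,0,0,0,0]]'; python3 -m pendant '[[-1,0,0,0.002,0],[-1,0,0,0,0],[-1,0,0,0,0]]';python3 -m pendant '[[-1,0,0,0.0015,0],[-1,0,0,0,0],[-1,0,0,0,0]]'
```

```text
clock: 3.6
tcp_pos: [0.5658, 0.1076, 0.0844]
orientation: [0.0, 0.986, 0.164, 0.0]
wrist_force: [-0.0, -0.1, -1.1]
finger_gap: 0.0001
grip_force: 0.0
clock: 3.98
tcp_pos: [0.5662, 0.1076, 0.0827]
orientation: [0.0, 0.986, 0.164, 0.0]
wrist_force: [0.9, 0.4, 2.8]
finger_gap: -0.0001
grip_force: 1.4
clock: 4.35
tcp_pos: [0.5661, 0.1076, 0.0811]
orientation: [0.0, 0.986, 0.164, 0.0]
wrist_force: [0.3, 0.6, 4.3]
finger_gap: 0.0002
grip_force: 2.2
```

```bash
python3 -m pendant '[[-1,0,0,0.0015,0],[-1,0,0,0,0],[-1,0,0.002,0,0],[-1,0,0.002,0,0],[-1,0,0.002,0,0],[-1,0,0.002,0,0],[-1,0,0,0,0]]'; python3 -m pendant '[[-1,0,0.002,0,0],[-1,0,0.002,0,0],[-1,0,0.002,0,0],[-1,0,0,0,0],[-1,0,0,0,0],[-1,0,0,0,0]]'
python3 - <<'E'
from h import *
cv2.imwrite("pics/wr3.png",cv2.resize(env.read_camera("wrist")[150:300,220:420,::-1],None,fx=3,fy=3))
E
```

```text
clock: 5.22
tcp_pos: [0.5688, 0.0999, 0.0796]
orientation: [0.0, 0.986, 0.164, 0.0]
wrist_force: [0.8, 0.2, 5.5]
finger_gap: 0.0001
grip_force: 2.9
clock: 5.98
tcp_pos: [0.5708, 0.094, 0.0796]
orientation: [0.0, 0.986, 0.164, 0.0]
wrist_force: [-0.4, -1.6, 6.9]
finger_gap: 0.0001
grip_force: 2.8
```

View pics/wr3.png

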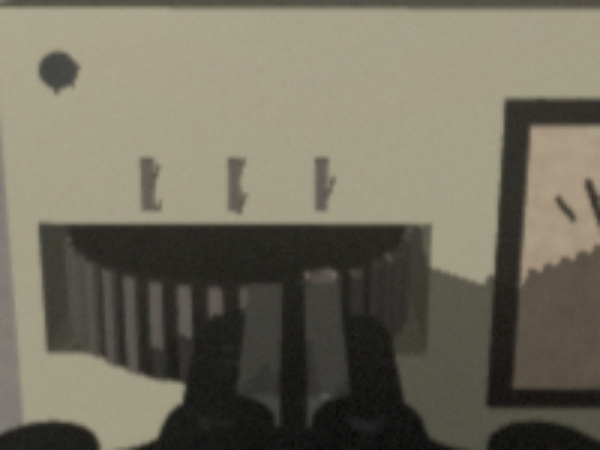

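The bar now peeks out at crop (322,275), in line with the next tick at (322,185). I'll lift straight up and check.

```bash
python3 -m pendant '[[-1,0,0,-0.003,0],[-1,0,0,-0.004,0],[-1,0,0,-0.015,0],[-1,0,0,-0.03,0],[-1,0,0.02,-0.03,0],[-1,0,0.03,0,0],[-1,0,0,0,0],[-1,0,0,0,0]]'
python3 - <<'E'
from h import *
p=np.load("pose2.npz");b=p["R"]@[.022,-.070]+p["t"];tooldelta([*b,.08],float(p["th"]))
cv2.imwrite("pics/wr4.png",env.read_camera("wrist")[:,:,::-1])
E
```

```text
clock: 7.02
tcp_pos: [0.5859, 0.0474, 0.1612]
orientation: [-0.0, 0.986, 0.164, -0.001]
wrist_force: [0.4, 0.2, -0.3]
finger_gap: -0.0
grip_force: 0.0
tool shift mm [-0.4 75.8 81.1] turn (tool z) 0.0013 t 7.025 F [ 0.39  0.23 -0.25]
```

View pics/wr4.png

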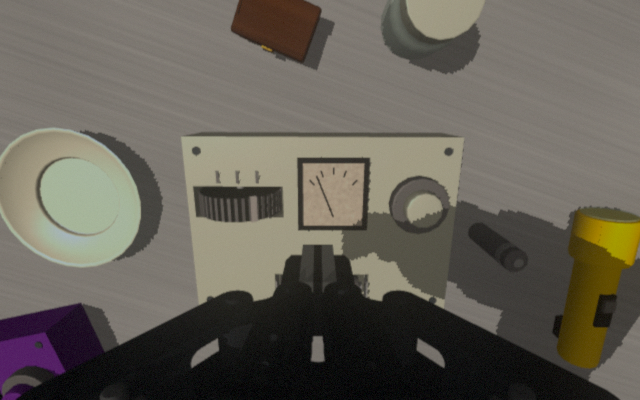

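One click: the bar at (254,207) now lies at the next tick (257,176). On to the button.

```bash
python3 -m pendant '[[-1,0,0.038,0,0],[-1,0,0.038,0,0],[-1,0,0,0.03,0],[-1,0,0,0.03,0],[-1,0,0,0.012,0],[-1,0,0,0,0],[-1,0,0,0,0]]'; python3 -m pendant '[[-1,0,0,0.004,0],[-1,0,0,0.004,0],[-1,0,0,0,0],[-1,0,0,0,0]]'; python3 -m pendant '[[-1,0,0,0.003,0],[-1,0,0,0,0],[-1,0,0,0,0]]'
```

```text
clock: 7.95
tcp_pos: [0.6119, -0.0246, 0.0905]
orientation: [0.0, 0.986, 0.164, 0.001]
wrist_force: [-0.1, -0.2, -0.3]
finger_gap: -0.0
grip_force: 0.0
clock: 8.45
tcp_pos: [0.6117, -0.0249, 0.0818]
orientation: [0.0, 0.986, 0.164, 0.001]
wrist_force: [1.7, 0.2, 2.2]
finger_gap: -0.0002
grip_force: 1.0
clock: 8.82
tcp_pos: [0.6117, -0.0249, 0.0786]
orientation: [0.0, 0.986, 0.164, 0.001]
wrist_force: [2.6, 0.6, 3.2]
finger_gap: 0.0
grip_force: 1.8
```

```bash
python3 -m pendant '[[-1,0,0,0.002,0],[-1,0,0,0,0],[-1,0,0,0,0]]'; python3 -m pendant '[[-1,0,0,0.0015,0],[-1,0,0,0,0],[-1,0,0,0,0]]'
```

```text
clock: 9.2
tcp_pos: [0.6117, -0.0249, 0.0779]
orientation: [0.0, 0.986, 0.164, 0.001]
wrist_force: [-0.5, 1.4, 12.0]
finger_gap: 0.0001
grip_force: 5.8
clock: 9.57
tcp_pos: [0.6118, -0.0249, 0.0778]
orientation: [0.001, 0.986, 0.164, 0.001]
wrist_force: [-2.4, 1.3, 19.5]
finger_gap: -0.0001
grip_force: 9.7
```

The hard stop came about 6 mm after contact, so the button is fully down. I'll release it and back off.

```bash
python3 -m pendant '[[-1,0,0,-0.004,0],[-1,0,0,-0.005,0],[-1,0,0,-0.01,0],[-1,0,0,-0.04,0],[-1,0,-0.02,-0.04,0],[-1,0,-0.03,0,0],[-1,0,0,0,0],[-1,0,0,0,0]]'
python3 - <<'E'
from h import *
cv2.imwrite("pics/wr5.png",env.read_camera("wrist")[:,:,::-1])
E
```

```text
clock: 10.58
tcp_pos: [0.5944, 0.0223, 0.1731]
orientation: [0.0, 0.986, 0.164, -0.001]
wrist_force: [0.3, -0.7, -0.2]
finger_gap: -0.0001
grip_force: 0.0
```

View pics/wr5.png

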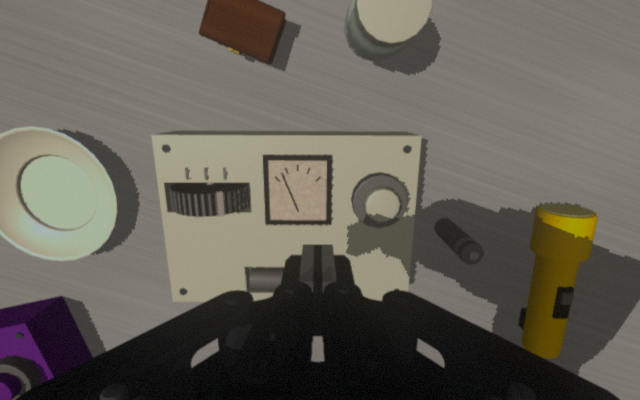

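The bar is still at the next tick (221,202), the button at (383,203) is up, the cell is in its trough and nothing has shifted. I'll hand in.

```bash
python3 -c "from workcell import env;print(env.hand_in())"
```

```text
the job is handed in; nothing more can be done
None
```

The white tester's wheel was rolled one click towards the button and rests there, the button was then pressed to its stop and released, nothing else looks shifted in the last wrist picture, and the job is handed in at about 10.6 s.

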